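# Clamp the bored block with the outer ring of a coaxial knob

## Task

Lay the dark red wooden block with the two bored holes lengthwise in the pocket of the grey clamping jig, flat on its bed with the holes up, and let go of it. Then turn only the big black outer ring of the jig's double knob clockwise until the jaw holds the block snugly against the stop, with about 12 N and never more than 24 N, and let go; the small blue fine-trim knob on top of the ring must keep its setting. Move the jaw only by its ring, and leave the other things on the table where they are.

Things in the scene. Friction and masses are not known exactly. Their poses are not given: they have to be found in the camera images.
- block_center (a point): Centre of the loose dark red hardwood block: 45 mm wide (its x), 90 mm long (its y), 45 mm high (z), 0.1 to 0.2 kg, two dark 14 mm bored holes in its upper face (only their mouths are shown). It stands on the table or, in the jig, on the bed.
- block: The same block; origin at the centre of its underside, axes as above.
- pocket (a point): Middle of the pocket, on the upper face of the fixed jig's aluminium bed (10 mm above the table, 110 mm wide in x, open at both sides). z up; +y runs along the jig from the housing to the stop. The block goes here with its length along y, either way round, centre 22.5 mm above this point; it may end up to 16 mm from here in x and turned by up to 0.15 rad.
- jig: The fixed jig; origin on the table under the pocket, axes as the pocket's. At +y stands a steel stop (70 mm wide, top 46 mm above the table) whose face is at y = +51 to +61 mm: it has been set anew anywhere in those 10 mm, does not yield and is not measured, so where the block comes to bear must be felt. Grey housing with the double knob at -y.
- ring_center (a point): On the vertical axis of the double knob, at mid-height of the outer ring, 145 mm from the pocket in the jig's -y; axes as the pocket's. The outer ring is a ribbed black cylinder, 56 mm in diameter and 22 mm high (this point +-11 mm), 2 mm above the flat top of the grey housing (100 x 100 mm, top 55 mm above the table). On top of it stands the blue inner knob.
- ring (a joint): Turn of the outer ring, rad: 0 at the start, growing clockwise seen from above, up to 2.8. It moves the jaw 14 mm per rad towards the stop, with a steady drag of about 0.30 N m, and stays where it is left. Clamping force adds 0.014 N m for each N (0.17 N m at 12 N); at rest the drag may act either way, so feel the rise. From the block bearing on pad and stop to 12 N takes about 0.2 rad more.
- jaw: The steel jaw; its origin is at the jig's at the start and moves along +y. Its orange sprung pad (60 mm wide, 15 to 45 mm above the table) faces the block at y = -54 mm at the start; held against the stop, force grows about 4.5 N per mm of jaw travel. A block merely sliding gives 1 to 2 N. Not to be pushed by hand.
- fine_tip (a point): End of the white mark on the small blue inner knob (fine trim): a disc of 32 mm diameter with a 10 x 30 mm bar grip, from 1 mm to 25 mm above the outer ring's top (its top 104 mm above the table). This point is 14 mm from the axis. It turns very easily; it may not move 3 mm.
- spare: Bystander: pale wooden block of the same size, without holes.
- hammer: Bystander: hammer lying flat.
- driver: Bystander: screwdriver lying flat.
- glue: Bystander: white bottle with an orange cap, 52 mm in diameter, 150 mm high.
- screws: Bystander: low glass jar with a steel cap, 60 mm in diameter, 70 mm high.
- square: Bystander: try square with a wooden stock, lying flat.

How it is judged:
By the outcome, as a careful person would: the job done as asked, in the order asked, and still so for the second after the job is handed in, with the robot touching nothing.
It also fails if it takes over 72 s, if anything falls off the work surface, if the arm or the gripper's body presses on something with over 40 N, if the wrist force passes 120 N, or if a joint passes its speed limit or range.

## Robot

A 7-joint arm with a two-finger parallel gripper is mounted at the origin on the work surface. World frame = base frame: x ahead of the robot, y to its left, z up, the work surface at z = 0. Lengths are in m, angles in rad, forces in N, time in s.
With the tool pointing down it reaches from about 0.425 to 0.925 m from the base axis. Payload 6.8 kg.
Tool frame: the origin (TCP) lies midway between the tips of the shut fingers; the grasp point (between the pads) lies 19 mm behind it; z points along the fingers, y is the direction in which the jaws open and shut (so a half turn about z gives the same grasp; the last joint's range is limited). The gripper opens to 85 mm and grips with 20 to 120 N. Pads are 22 mm wide; open, the fingers measure 114 mm over their backs; the gripper's body (76 mm by 85 mm) begins 54 mm behind the grasp point. The pads swing forward as they close: fully open they stand 13 mm farther back than shut.
Start: joints at [1.201, 0.477, 0.022, 1.555, -0.011, 1.109, -0.083], TCP at [0.175, -0.652, 0.231] pointing down, gripper open.
Joint ranges: [-2.96, 2.96], [-0.34, 2.1], [-1.41, 1.46], [0.24, 2.44], [-1.37, 4.51], [0.17, 1.92], [-2.96, 2.96]. Speed limits (rad/s): [2.39, 2.39, 3.14, 3.14, 3.14, 3.14, 3.14].

## Interface

Orientations are given as a unit quaternion [w, x, y, z].
In Python, from station import * gives the robot as it stands. The module is installed in compiled form; this text tells all that it offers.
- The arm moves only by the tool jog_arm, never from a script. Its arguments are lists of equal length, an entry for each row: "dp": the shift along the tool's x, y, z in units of 25 mm (1.0 is 25 mm), a list of three; "angular": the turn, a rotation vector about the tool's x, y, z in units of 5 degrees (1.0 is 5 degrees), a list of three; "claw": the finger opening in mm, from 0 to 85.4. A call has exactly 5 rows; each row is the pose to reach, as a shift and turn from the pose commanded when the call began, along the tool's axes at that moment; what a row does not reach only later rows make up. A row lasts 1/10 s, in which the tool goes at most 50 mm and 8.59 degrees, less where a joint would pass 70% of its speed; a pose out of reach is approached as far as the arm can. A call with a gripper value outside its range is refused whole. The fingers move at their own pace and stop on an object; "grip_force" is the grip in N (left out, the last holds). Time passes only in rows, so rows that repeat a pose let the fingers close, or fill a call up. It gives the time, the measured TCP pose, the force and the opening at its end, in the units of the state.
- get_obs(): the state, without advancing time (a new reading comes with each control period).
- read_camera(name): name is "side" or "top"; returns a dict with "pixels" (400x640x3 uint8, blue, green, red), "camera_matrix" (3x3 intrinsics, pixels), "rvec" (rotation vector, rad) and "tvec" (3), from world to camera coordinates, as OpenCV has them. Camera axes: x right, y down, z forward; pixel columns grow to the right and rows downward; lengths in m; the calibration is good to about 2 mm. A picture is of the moment at which its call begins. There is no depth.
- hand_in(): hands the job in, once; it reports no verdict.
The state is a dict: "t": time; "q": joint angles; "joint_vel": joint speeds; "joint_torque": joint torques, N m; "eef_pos": TCP position; "tool_rot": TCP orientation; "contact_force": force on the tool from outside, world axes, zero at the start; "torque": the same for the moment, N m; "gripper_width": opening from 0.0 (shut) to 1.0 (fully open).
Only numpy, scipy, OpenCV 4.12 (cv2) and the standard library are available. Lean on these libraries where they do the work, as an engineer would, in place of code of your own. Each camera call takes 0.05 s, during which the arm holds its last target.

## Working session

There is one attempt and no reset: what is moved stays moved. The work goes in short steps, Python scripts to look and compute and a tool call to move; the robot and the scene stay as the last step left them, time stands still between calls to the robot, and variables do not carry over. Pictures are saved under pics/ and viewed, and the job is handed in when it is done.

Besides the shell and the picture viewer there is one more tool, called as a command line: name --argument value ..., lists and objects as JSON in quotes. jog_arm: Moves the arm, as the interface text tells. Its arguments: {"type":"object","properties":{"dp":{"type":"array","items":{"type":"array","items":{"type":"number"}}},"angular":{"type":"array","items":{"type":"array","items":{"type":"number"}}},"claw":{"type":"array","items":{"type":"number"}},"grip_force":{"type":"number"}},"required":["dp","angular","claw"]}

```bash
mkdir -p pics; cat > h.py <<'E'
import numpy as np, cv2
from station import *
def snap(cam,fn):
    d=read_camera(cam); cv2.imwrite('pics/'+fn,d['pixels']); np.savez('pics/'+fn+'.npz',**{k:np.array(v) for k,v in d.items()}); return d
def ray(d,uv):
    K=np.array(d['camera_matrix'],float);R=cv2.Rodrigues(np.array(d['rvec'],float).reshape(3))[0];t=np.array(d['tvec'],float).reshape(3)
    p=np.linalg.inv(K)@np.array([uv[0],uv[1],1.]); return -R.T@t, R.T@p
def onz(d,uv,z):
    o,r=ray(d,uv); return o+r*(z-o[2])/r[2]
def proj(d,P):
    return cv2.projectPoints(np.array(P,float).reshape(-1,3),np.array(d['rvec'],float),np.array(d['tvec'],float),np.array(d['camera_matrix'],float),None)[0].reshape(-1,2)
def load(fn): return dict(np.load('pics/'+fn+'.npz'))
E
python3 - <<'E'
from h import *
o=get_obs()
for k in o: print(k,np.round(o[k],3))
for c in('top','side'):
    d=snap(c,c+'0.png'); print(c,ray(d,(320,200)))
E
```

```text
t 0.0
q [ 1.201  0.478  0.022  1.556 -0.012  1.109 -0.083]
joint_vel [ 0.001  0.001  0.001  0.001 -0.001  0.001 -0.   ]
joint_torque [ 1.0000e-03 -5.9643e+01  1.6080e+00 -2.8119e+01  1.2000e-02  9.0000e-03
 -0.0000e+00]
eef_pos [ 0.175 -0.651  0.23 ]
tool_rot [-0.001  0.991  0.131 -0.   ]
contact_force [0.067 0.91  0.194]
torque [-0.024 -0.055  0.005]
gripper_width 1.001
top (array([ 0.37764519, -0.00810595,  1.28904321]), array([ 0.11625315, -0.01097311, -0.99320504]))
side (array([-0.02487677,  0.68776393,  0.98488578]), array([ 0.45390864, -0.55900355, -0.69395786]))
```

View pics/top0.png

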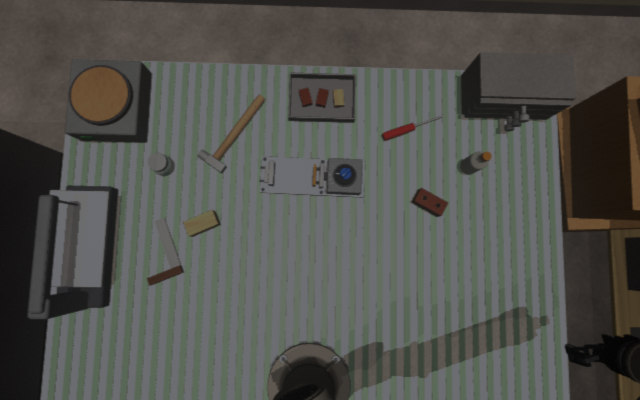

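View pics/side0.png

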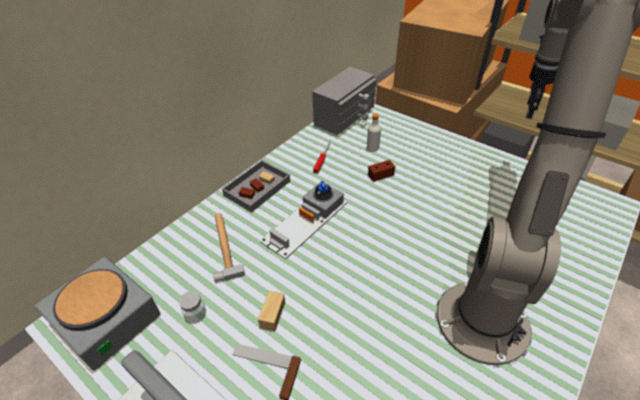

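```bash
python3 - <<'E'
from h import *
d=load('top0.png');im=d['pixels']
a=cv2.resize(im[150:220,250:380],None,fx=6,fy=6,interpolation=cv2.INTER_CUBIC)
b=cv2.resize(im[180:225,400:460],None,fx=6,fy=6,interpolation=cv2.INTER_CUBIC)
c=np.zeros((420+270,780,3),np.uint8)
cv2.imwrite('pics/topjig.png',a);cv2.imwrite('pics/topblk.png',b)
s=load('side0.png')['pixels'];cv2.imwrite('pics/sidejig.png',cv2.resize(s[165:265,255:355],None,fx=6,fy=6,interpolation=cv2.INTER_CUBIC))
hsv=cv2.cvtColor(im,cv2.COLOR_BGR2HSV)
for n,lo,hi in (('red',(0,120,50),(10,255,200)),('red2',(170,120,50),(180,255,200)),('blue',(105,150,50),(130,255,255)),('orange',(8,150,120),(25,255,255))):
    m=cv2.inRange(hsv,lo,hi)
    for c in cv2.findContours(m,cv2.RETR_EXTERNAL,cv2.CHAIN_APPROX_NONE)[0]:
        if cv2.contourArea(c)>15: print(n,cv2.contourArea(c),cv2.minAreaRect(c))
E
```

```text
red 375.0 ((430.5000305175781, 201.5), (29.644298553466797, 13.767854690551758), 29.744882583618164)
red 197.0 ((398.50006103515625, 130.99998474121094), (7.466667175292969, 32.5573616027832), 70.34617614746094)
red 111.5 ((321.82354736328125, 96.70588684082031), (8.731282234191895, 15.037208557128906), 14.03624439239502)
red 110.5 ((305.0094299316406, 96.28301239013672), (15.109660148620605, 8.653715133666992), 74.05460357666016)
blue 56.0 ((345.5, 173.0), (10.0, 9.0), 90.0)
```

View pics/topjig.png

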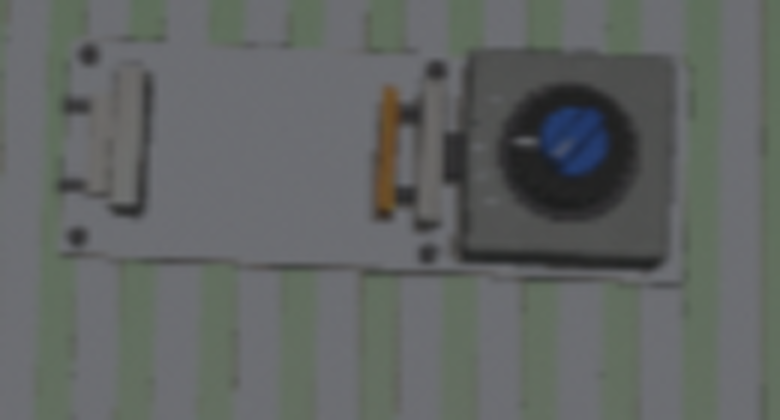

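View pics/topblk.png

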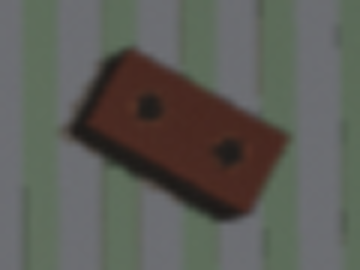

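View pics/sidejig.png

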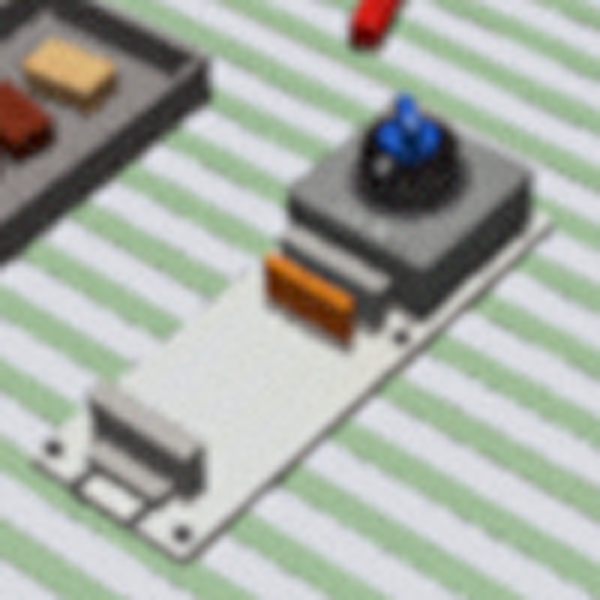

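```bash
python3 - <<'E'
from h import *
d=load('top0.png');s=load('side0.png')
T=lambda x,y,ox,oy:((x+.5)/6-.5+ox,(y+.5)/6-.5+oy)
B=[onz(d,T(x,y,400,180),.045) for x,y in((130,47),(290,135),(247,212),(87,125))]
for b in B: print('blk',np.round(b,4))
print(np.mean(B,0),[np.linalg.norm(B[i]-B[i-1]) for i in range(4)])
h=[onz(d,T(x,y,400,180),.045) for x,y in((148,107),(229,152))];print('holes',h,np.mean(h,0)); v=h[0]-h[1];print('ang',np.arctan2(v[1],v[0]))
J=[onz(d,T(x,y,250,150),.055) for x,y in((472,48),(673,57),(664,262),(458,247))]
for b in J: print('hous',np.round(b,4))
print(np.mean(J,0),[np.linalg.norm(J[i]-J[i-1]) for i in range(4)])
r=[onz(d,T(x,y,250,150),.079) for x,y in((568,150),(499,150),(637,150),(568,82),(568,220))];print('ring',np.round(r,4))
bd=[onz(d,T(x,y,250,150),.010) for x,y in((78,40),(60,255),(682,283),(89,54),(436,70),(428,254),(78,236))];print('bed',np.round(bd,4))
st=[onz(d,T(x,y,250,150),.046) for x,y in((148,67),(142,214))];print('stop top face edge',np.round(st,4))
pd=[onz(d,T(x,y,250,150),.045) for x,y in((383,88),(374,215),(398,88),(392,218))];print('pad top',np.round(pd,4))
S=lambda x,y:((x+.5)/6-.5+255,(y+.5)/6-.5+165)
print('side hous',[np.round(onz(s,S(x,y),.055),4) for x,y in((290,195),(393,110),(532,180),(423,270))])
print('side pad top',[np.round(onz(s,S(x,y),.045),4) for x,y in((267,257),(352,303))])
print('side stop top',[np.round(onz(s,S(x,y),.046),4) for x,y in((92,390),(205,458),(122,383),(205,447))])
hs=cv2.cvtColor(s['pixels'],cv2.COLOR_BGR2HSV);m=cv2.inRange(hs,(0,120,40),(10,255,220))|cv2.inRange(hs,(170,120,40),(180,255,220))
for c in cv2.findContours(m,cv2.RETR_EXTERNAL,cv2.CHAIN_APPROX_NONE)[0]:
    if cv2.contourArea(c)>30: print(cv2.boundingRect(c))
cv2.imwrite('pics/sideblk.png',cv2.resize(s['pixels'][150:190,355:405],None,fx=8,fy=8,interpolation=cv2.INTER_CUBIC))
print('proj block center', proj(s,np.mean(B,0)))
E
```

```text
blk [ 0.5669 -0.3152  0.045 ]
blk [ 0.5258 -0.3926  0.045 ]
blk [ 0.488  -0.3713  0.045 ]
blk [ 0.5284 -0.2941  0.045 ]
[ 0.52724628 -0.34329573  0.045     ] [np.float64(0.04390670289198923), np.float64(0.08766972276152117), np.float64(0.043376534106702586), np.float64(0.08710848064384126)]
holes [array([ 0.53779323, -0.32374333,  0.045     ]), array([ 0.51683005, -0.36288125,  0.045     ])] [ 0.52731164 -0.34331229  0.045     ]
ang 1.0790578911877866
hous [ 0.6461 -0.0429  0.055 ]
hous [ 0.6441 -0.14    0.055 ]
hous [ 0.5442 -0.1367  0.055 ]
hous [ 0.5492 -0.0381  0.055 ]
[ 0.59590412 -0.08944649  0.055     ] [np.float64(0.09704664655811858), np.float64(0.0971141266324237), np.float64(0.09993484216842545), np.float64(0.0987488386539794)]
ring [[ 0.5931 -0.0884  0.079 ]
 [ 0.5923 -0.0559  0.079 ]
 [ 0.5939 -0.1209  0.079 ]
 [ 0.6257 -0.0879  0.079 ]
 [ 0.5598 -0.0889  0.079 ]]
bed [[ 0.6549  0.1521  0.01  ]
 [ 0.5468  0.1569  0.01  ]
 [ 0.54   -0.1505  0.01  ]
 [ 0.648   0.1464  0.01  ]
 [ 0.6442 -0.0264  0.01  ]
 [ 0.5516 -0.0244  0.01  ]
 [ 0.5564  0.1484  0.01  ]]
stop top face edge [[0.6347 0.1133 0.046 ]
 [0.5628 0.1138 0.046 ]]
pad top [[ 6.274e-01 -5.000e-04  4.500e-02]
 [ 5.651e-01  2.400e-03  4.500e-02]
 [ 6.276e-01 -7.700e-03  4.500e-02]
 [ 5.639e-01 -6.300e-03  4.500e-02]]
side hous [array([ 0.6366, -0.0385,  0.055 ]), array([ 0.6346, -0.1272,  0.055 ]), array([ 0.538 , -0.1274,  0.055 ]), array([ 0.5435, -0.0365,  0.055 ])]
side pad top [array([ 0.6226, -0.0016,  0.045 ]), array([ 0.5646, -0.0023,  0.045 ])]
side stop top [array([0.6314, 0.1264, 0.046 ]), array([0.5554, 0.1258, 0.046 ]), array([0.6224, 0.1136, 0.046 ]), array([0.5602, 0.1204, 0.046 ])]
(239, 179, 24, 19)
(369, 161, 25, 20)
(314, 153, 12, 20)
proj block center [[380.88031029 164.86425816]]
```

View pics/sideblk.png

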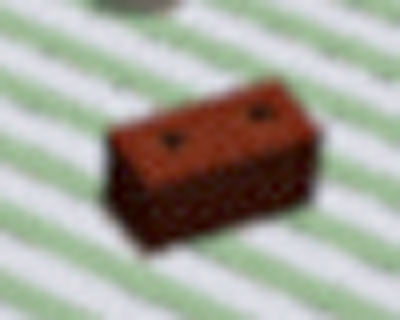

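```bash
python3 - <<'E'
from h import *
d=load('top0.png');s=load('side0.png')
S=lambda x,y:((x+.5)/6-.5+255,(y+.5)/6-.5+165)
S8=lambda x,y:((x+.5)/8-.5+355,(y+.5)/8-.5+150)
print('side hole',[np.round(onz(s,S8(x,y),.045),4) for x,y in((172,138),(262,110),(217,124))])
print('side bed holes/corners',[np.round(onz(s,S(x,y),.010),4) for x,y in((53,449),(181,534),(401,337),(37,462),(183,560),(552,222))])
print('side blk corners',[np.round(onz(s,S8(x,y),.045),4) for x,y in((108,133),(280,82),(322,130),(153,188))])
def blue(d,n):
    h=cv2.cvtColor(d['pixels'],cv2.COLOR_BGR2HSV);m=cv2.inRange(h,(105,110,40),(130,255,255))
    for c in cv2.findContours(m,cv2.RETR_EXTERNAL,cv2.CHAIN_APPROX_NONE)[0]:
        if cv2.contourArea(c)>15: print(n,cv2.contourArea(c),cv2.boundingRect(c),cv2.fitEllipse(c))
blue(d,'t');blue(s,'s')
# predicted knobs
for n,P in (('axis84',(.594,-.088,.084)),('axis104',(.594,-.088,.104)),('ringtop',(.594,-.088,.079))):
    print(n,proj(d,P),proj(s,P))
for n,dd,b in(('t',d,(320,150,372,202)),('s',s,(300,170,350,225))):
    x0,y0,x1,y1=b;cv2.imwrite('pics/k%s.png'%n,cv2.resize(dd['pixels'][y0:y1,x0:x1],None,fx=11,fy=11,interpolation=cv2.INTER_CUBIC))
E
```

```text
side hole [array([ 0.5351, -0.3237,  0.045 ]), array([ 0.5135, -0.3646,  0.045 ]), array([ 0.5243, -0.3441,  0.045 ])]
side bed holes/corners [array([0.6446, 0.1473, 0.01  ]), array([0.5544, 0.1492, 0.01  ]), array([ 0.5495, -0.0241,  0.01  ]), array([0.6451, 0.1587, 0.01  ]), array([0.5427, 0.1609, 0.01  ]), array([ 0.5361, -0.1456,  0.01  ])]
side blk corners [array([ 0.5598, -0.3096,  0.045 ]), array([ 0.5175, -0.3867,  0.045 ]), array([ 0.4847, -0.3684,  0.045 ]), array([ 0.5232, -0.2897,  0.045 ])]
t 89.5 (340, 168, 12, 12) ((345.3377685546875, 172.8623809814453), (10.829264640808105, 10.982970237731934), 133.7807159423828)
s 67.5 (317, 181, 12, 12) ((322.64892578125, 187.0912628173828), (9.58873462677002, 10.596675872802734), 131.2137908935547)
axis84 [[344.23931358 173.96245288]] [[322.32037519 187.63130329]]
axis104 [[344.73729713 172.6947588 ]] [[322.22842112 183.01757104]]
ringtop [[344.11733323 174.2729727 ]] [[322.3430638  188.76968904]]
```

View pics/kt.png

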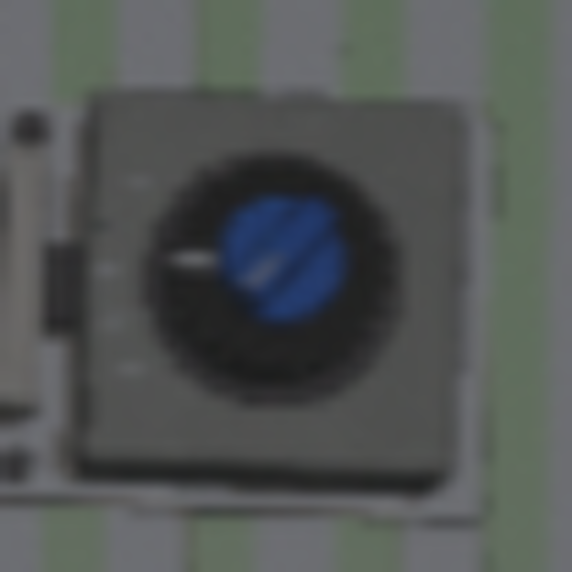

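View pics/ks.png

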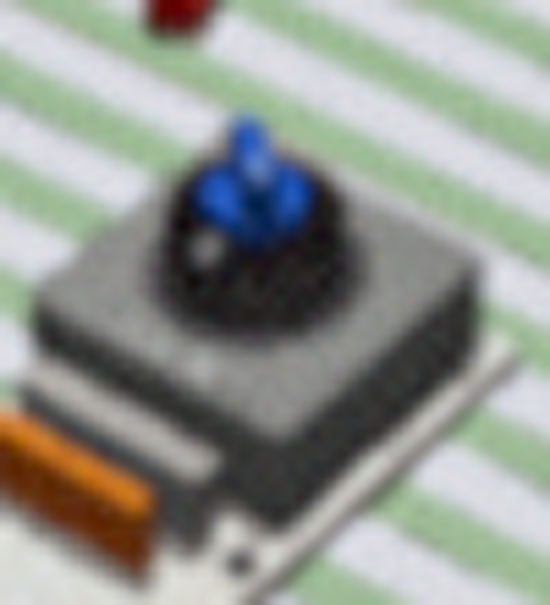

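```bash
cat >> h.py <<'E'
from scipy.spatial.transform import Rotation as Ro
def st():
    o=get_obs(); q=o['tool_rot']; R=Ro.from_quat([q[1],q[2],q[3],q[0]]).as_matrix(); return o,np.array(o['eef_pos']),R
def down(yang):  # tool z down, tool y at world angle yang
    y=np.array([np.cos(yang),np.sin(yang),0]);z=np.array([0,0,-1.]);return np.column_stack([np.cross(y,z),y,z])
def goal(p,yang):
    o,e,R=st(); d=R.T@(np.array(p)-e); w=Ro.from_matrix(R.T@down(yang)).as_rotvec()
    print('t',round(o['t'],2),'eef',np.round(e,4),'yang',round(np.arctan2(R[1,1],R[0,1]),4),'F',np.round(o['contact_force'],2),'M',np.round(o['torque'],3),'w',round(o['gripper_width'],3))
    print('dp',np.round(d/.025,3),'ang',np.round(np.degrees(w)/5,3))
E
python3 -c "
from h import *
goal((.526,-.344,.16),-.49)"
```

```text
t 0.1 eef [ 0.1746 -0.6515  0.2304] yang -1.309 F [ 0.04 -0.77 -0.28] M [-0.003 -0.059 -0.011] w 0.997
dp [16.761 -8.238  2.83 ] ang [-1.800e-02 -7.000e-03 -9.385e+00]
```

jog_arm --dp '[[16.76,-8.24,1.5],[16.76,-8.24,1.5],[16.76,-8.24,1.5],[16.76,-8.24,1.5],[16.76,-8.24,1.5]]' --angular '[[0,0,-1.7],[0,0,-3.4],[0,0,-5.1],[0,0,-6.8],[0,0,-8.5]]' --claw '[85,85,85,85,85]'

```text
t: 0.6
eef_pos: [0.3633, -0.4863, 0.2109]
tool_rot: [-0.0, 0.875, 0.484, -0.0]
contact_force: [0.3, -0.5, -0.3]
gripper_width: 0.999
```

```bash
python3 -c "
from h import *
goal((.526,-.344,.12),-.49)"
```

```text
t 0.6 eef [ 0.3633 -0.4863  0.2109] yang -0.5613 F [ 0.26 -0.46 -0.28] M [-0.021 -0.1    0.056] w 0.999
dp [8.282 2.482 3.636] ang [-0.005 -0.001 -0.817]
```

jog_arm --dp '[[8.28,2.48,3.6],[8.28,2.48,3.6],[8.28,2.48,3.6],[8.28,2.48,3.6],[8.28,2.48,3.6]]' --angular '[[0,0,-0.8],[0,0,-0.8],[0,0,-0.8],[0,0,-0.8],[0,0,-0.8]]' --claw '[85,85,85,85,85]'

```text
t: 1.1
eef_pos: [0.5278, -0.3428, 0.1196]
tool_rot: [-0.001, 0.859, 0.513, 0.0]
contact_force: [0.1, -0.2, -0.4]
gripper_width: 0.992
```

```bash
python3 -c "
from h import *
goal((.526,-.344,.03),-.49)
snap('top','top1.png');d=snap('side','side1.png')
cv2.imwrite('pics/s1c.png',cv2.resize(d['pixels'][80:220,310:450],None,fx=4,fy=4,interpolation=cv2.INTER_CUBIC))"
```

```text
t 1.1 eef [ 0.5278 -0.3428  0.1196] yang -0.4941 F [ 0.1  -0.2  -0.42] M [-0.002  0.007 -0.011] w 0.992
dp [-0.081 -0.034  3.584] ang [-0.018 -0.02  -0.047]
```

View pics/s1c.png

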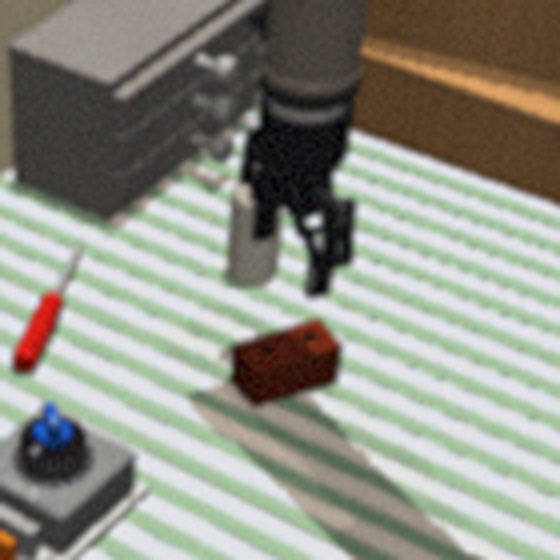

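jog_arm --dp '[[-0.08,-0.03,1.5],[-0.08,-0.03,3.0],[-0.08,-0.03,3.8],[-0.08,-0.03,4.18],[-0.08,-0.03,4.18]]' --angular '[[0,0,0],[0,0,0],[0,0,0],[0,0,0],[0,0,0]]' --claw '[85,85,85,85,85]'

```text
t: 1.7
eef_pos: [0.523, -0.3482, 0.0157]
tool_rot: [-0.001, 0.86, 0.511, -0.001]
contact_force: [0.2, -0.0, -0.0]
gripper_width: 0.999
```

jog_arm --dp '[[0,0,0],[0,0,0],[0,0,0],[0,0,0],[0,0,0]]' --angular '[[0,0,0],[0,0,0],[0,0,0],[0,0,0],[0,0,0]]' --claw '[40,40,40,40,40]' --grip_force 40

```text
t: 2.2
eef_pos: [0.5251, -0.3487, 0.0183]
tool_rot: [0.001, 0.859, 0.511, 0.0]
contact_force: [-1.4, -0.5, 6.8]
gripper_width: 0.524
```

```bash
python3 -c "
from h import *
goal((.5975,.056,.15),-.024)"
```

```text
t 2.2 eef [ 0.5251 -0.3487  0.0183] yang -0.4976 F [-1.4  -0.48  6.76] M [ 0.105  0.19  -0.012] w 0.524
dp [15.606 -5.168 -5.284] ang [ 0.025  0.009 -5.427]
```

jog_arm --dp '[[0,0,0],[0,0,0],[0,0,-0.5],[0,0,-1],[0,0,-1.5]]' --angular '[[0,0,0],[0,0,0],[0,0,0],[0,0,0],[0,0,0]]' --claw '[40,40,40,40,40]'

```text
t: 2.7
eef_pos: [0.5242, -0.3481, 0.0556]
tool_rot: [0.0, 0.859, 0.511, 0.0]
contact_force: [-0.3, -1.0, -3.0]
gripper_width: 0.519
```

```bash
python3 -c "
from h import *
goal((.5975,.056,.15),-.024)"
```

```text
t 2.7 eef [ 0.5242 -0.3481  0.0556] yang -0.4974 F [-0.27 -1.04 -3.02] M [-0.009 -0.013 -0.014] w 0.519
dp [15.603 -5.135 -3.779] ang [ 3.000e-03  1.000e-03 -5.425e+00]
```

jog_arm --dp '[[0,0,-2],[0.6,-0.2,-3.9],[2.5,-0.8,-4.6],[4.4,-1.45,-4.6],[6.3,-2.07,-4.6]]' --angular '[[0,0,0],[0,0,-1],[0,0,-2],[0,0,-3],[0,0,-4]]' --claw '[40,40,40,40,40]'

```text
t: 3.2
eef_pos: [0.5539, -0.1866, 0.1717]
tool_rot: [0.002, 0.757, 0.654, 0.001]
contact_force: [0.8, -0.4, -2.1]
gripper_width: 0.518
```

```bash
python3 -c "
from h import *
goal((.5975,.056,.17),-.024)"
```

```text
t 3.2 eef [ 0.5539 -0.1866  0.1717] yang -0.1461 F [ 0.85 -0.41 -2.06] M [-0.036 -0.105 -0.01 ] w 0.518
dp [9.854 0.311 0.058] ang [ 0.037  0.013 -1.399]
```

jog_arm --dp '[[1.9,0.06,0],[3.8,0.12,0],[5.7,0.18,0],[7.6,0.24,0],[9.3,0.3,0]]' --angular '[[0,0,-0.5],[0,0,-1],[0,0,-1.4],[0,0,-1.4],[0,0,-1.4]]' --claw '[40,40,40,40,40]'

```text
t: 3.7
eef_pos: [0.5952, 0.0436, 0.1705]
tool_rot: [0.0, 0.716, 0.698, 0.0]
contact_force: [-0.0, 0.4, -1.2]
gripper_width: 0.517
```

jog_arm --dp '[[0.2,0,0.5],[0.2,0,1],[0.2,0,1.5],[0.2,0,1.5],[0.2,0,1.5]]' --angular '[[0,0,0],[0,0,0],[0,0,0],[0,0,0],[0,0,0]]' --claw '[40,40,40,40,40]'

```text
t: 4.2
eef_pos: [0.5949, 0.0441, 0.1313]
tool_rot: [-0.0, 0.717, 0.697, -0.001]
contact_force: [-0.9, -0.2, -1.2]
gripper_width: 0.524
```

```bash
python3 -c "
from h import *
goal((.5975,.056,.025),-.024)
d=snap('top','top2.png');cv2.imwrite('pics/t2c.png',cv2.resize(d['pixels'][130:220,240:380],None,fx=5,fy=5,interpolation=cv2.INTER_CUBIC))
d=snap('side','side2.png')
cv2.imwrite('pics/s2c.png',cv2.resize(d['pixels'][140:260,240:360],None,fx=5,fy=5,interpolation=cv2.INTER_CUBIC))"
```

```text
t 4.2 eef [0.5949 0.0441 0.1313] yang -0.0287 F [-0.87 -0.16 -1.16] M [-0.003 -0.014  0.008] w 0.524
dp [0.481 0.094 4.252] ang [-0.014  0.01  -0.054]
```

View pics/t2c.png

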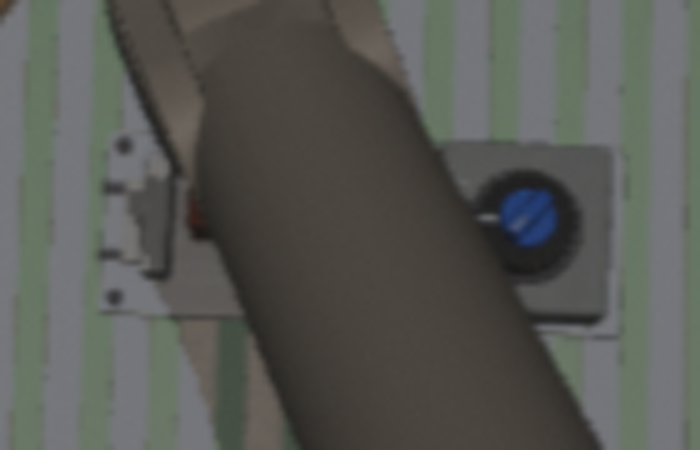

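View pics/s2c.png

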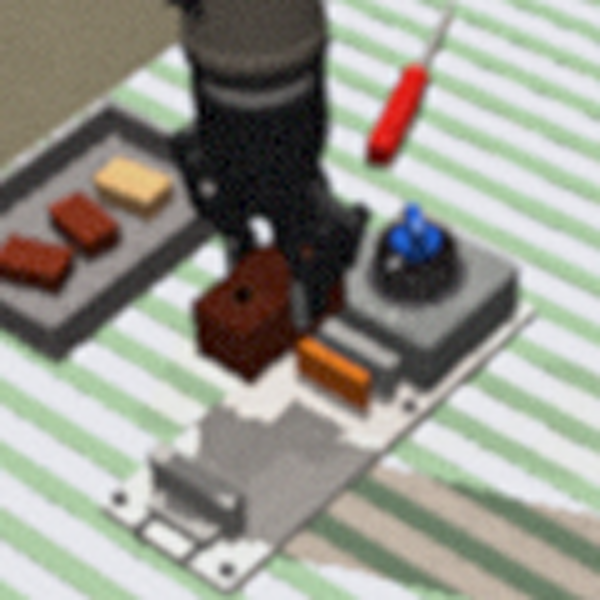

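```bash
python3 - <<'E'
from h import *
s=load('side2.png')
cv2.imwrite('pics/s2d.png',cv2.resize(s['pixels'][180:225,270:320],None,fx=14,fy=12,interpolation=cv2.INTER_CUBIC))
for dx in(-.0225,0,.0225):
  for off in(0,.005):
    c=np.array([.595,.044+off,.1606])
    P=proj(s,[c+[dx,.045,0],c+[dx,.045,-.045]]); print(dx,off,np.round([( (p[0]-270)*14,(p[1]-180)*12) for p in P]))
E
```

```text
-0.0225 0 [[278. 290.]
 [293. 421.]]
-0.0225 0.005 [[262. 302.]
 [277. 433.]]
0 0 [[195. 251.]
 [212. 382.]]
0 0.005 [[179. 262.]
 [197. 393.]]
0.0225 0 [[114. 212.]
 [133. 343.]]
0.0225 0.005 [[ 98. 223.]
 [117. 354.]]
```

View pics/s2d.png

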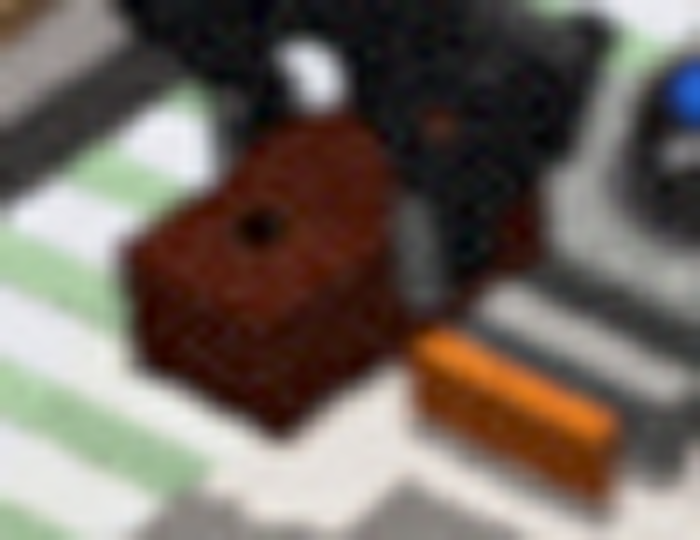

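jog_arm --dp '[[0.3,0.04,0.8],[0.3,0.04,1.6],[0.3,0.04,2.4],[0.3,0.04,3.0],[0.3,0.04,3.4]]' --angular '[[0,0,0],[0,0,0],[0,0,0],[0,0,0],[0,0,0]]' --claw '[40,40,40,40,40]'

```text
t: 4.8
eef_pos: [0.5963, 0.0531, 0.046]
tool_rot: [-0.0, 0.717, 0.698, -0.0]
contact_force: [0.9, -0.6, -1.5]
gripper_width: 0.525
```

```bash
python3 -c "
from h import *
goal((.5965,.0515,.028),-.024)
d=snap('side','side3.png')
cv2.imwrite('pics/s3c.png',cv2.resize(d['pixels'][150:260,250:360],None,fx=5,fy=5,interpolation=cv2.INTER_CUBIC))"
```

```text
t 4.8 eef [0.5963 0.0531 0.046 ] yang -0.0268 F [ 0.91 -0.62 -1.52] M [-0.023 -0.031 -0.002] w 0.525
dp [-0.064  0.008  0.72 ] ang [-0.005  0.002 -0.032]
```

View pics/s3c.png

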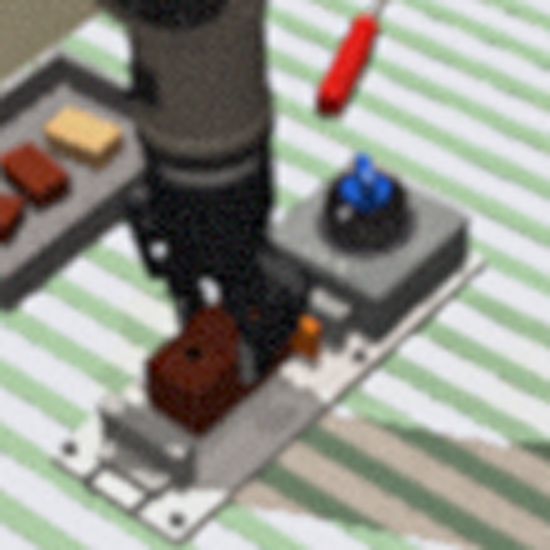

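jog_arm --dp '[[-0.04,0,0.2],[-0.04,0,0.4],[-0.04,0,0.55],[-0.04,0,0.65],[-0.04,0,0.65]]' --angular '[[0,0,0],[0,0,0],[0,0,0],[0,0,0],[0,0,0]]' --claw '[40,40,40,40,40]'

```text
t: 5.35
eef_pos: [0.5963, 0.0525, 0.0304]
tool_rot: [-0.0, 0.716, 0.698, -0.0]
contact_force: [-0.3, -0.5, -1.4]
gripper_width: 0.515
```

```bash
python3 -c "
from h import *
goal((.5965,.0515,.028),-.024)
d=snap('side','side4.png')
cv2.imwrite('pics/s4c.png',cv2.resize(d['pixels'][190:260,250:330],None,fx=8,fy=8,interpolation=cv2.INTER_CUBIC))"
```

```text
t 5.35 eef [0.5963 0.0525 0.0304] yang -0.0261 F [-0.31 -0.45 -1.44] M [0.023 0.045 0.019] w 0.515
dp [-0.042  0.008  0.096] ang [-0.002  0.001 -0.025]
```

View pics/s4c.png

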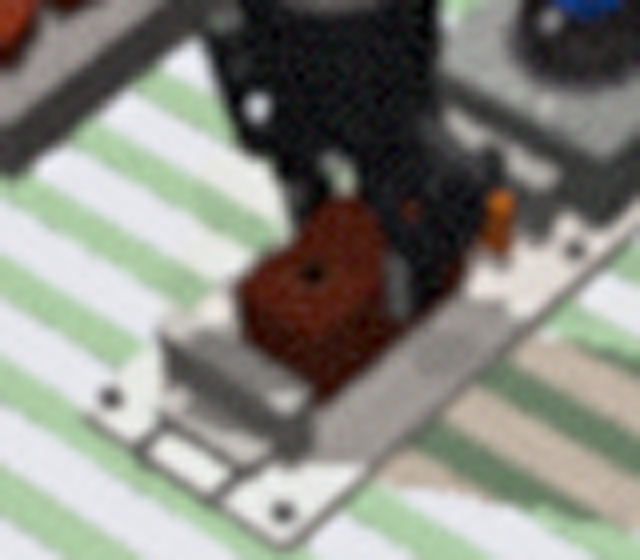

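jog_arm --dp '[[0,0,0.05],[0,0,0.1],[0,0,0.14],[0,0,0.17],[0,0,0.17]]' --angular '[[0,0,0],[0,0,0],[0,0,0],[0,0,0],[0,0,0]]' --claw '[40,40,40,40,40]'

```text
t: 5.9
eef_pos: [0.5967, 0.0526, 0.0283]
tool_rot: [0.001, 0.716, 0.698, -0.0]
contact_force: [-6.1, -1.2, 16.2]
gripper_width: 0.513
```

jog_arm --dp '[[0,0,-0.06],[0,0,-0.06],[0,0,-0.06],[0,0,-0.06],[0,0,-0.06]]' --angular '[[0,0,0],[0,0,0],[0,0,0],[0,0,0],[0,0,0]]' --claw '[40,52,60,70,80]'

```text
t: 6.4
eef_pos: [0.5964, 0.0525, 0.0276]
tool_rot: [-0.0, 0.716, 0.698, -0.0]
contact_force: [-0.7, 0.5, -0.3]
gripper_width: 0.936
```

jog_arm --dp '[[0,0,-0.4],[0,0,-1],[0,0,-2],[0,0,-3.5],[0,0,-5]]' --angular '[[0,0,0],[0,0,0],[0,0,0],[0,0,0],[0,0,0]]' --claw '[80,80,80,80,80]'

```text
t: 6.9
eef_pos: [0.5963, 0.0527, 0.1552]
tool_rot: [0.0, 0.716, 0.698, 0.0]
contact_force: [1.0, 0.8, -0.1]
gripper_width: 0.937
```

```bash
python3 -c "
from h import *
goal((.594,-.089,.15),.85)
d=snap('side','side5.png')
cv2.imwrite('pics/s5c.png',cv2.resize(d['pixels'][150:260,250:350],None,fx=5,fy=5,interpolation=cv2.INTER_CUBIC))"
```

```text
t 6.9 eef [0.5963 0.0527 0.1552] yang -0.0259 F [ 0.97  0.81 -0.09] M [ 0.063 -0.012 -0.006] w 0.937
dp [-5.668  0.056  0.207] ang [ 5.0000e-03 -1.0000e-03 -1.0037e+01]
```

View pics/s5c.png

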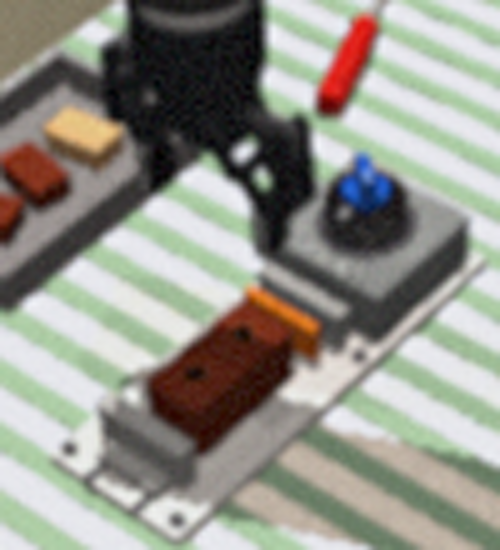

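jog_arm --dp '[[-1.8,0,-0.3],[-3.6,0.03,-0.3],[-5.4,0.05,-0.3],[-5.66,0.05,-0.3],[-5.66,0.05,-0.3]]' --angular '[[0,0,-1.6],[0,0,-3.2],[0,0,-4.8],[0,0,-6.4],[0,0,-8]]' --claw '[85,85,85,85,85]'

```text
t: 7.45
eef_pos: [0.5939, -0.0925, 0.1614]
tool_rot: [0.001, 0.434, 0.901, -0.001]
contact_force: [-1.0, 1.5, 0.3]
gripper_width: 0.996
```

jog_arm --dp '[[0,0,0],[0,0,0],[0,0,0],[0,0,0],[0,0,0]]' --angular '[[0,0,-1.5],[0,0,-2],[0,0,-2],[0,0,-2],[0,0,-2]]' --claw '[85,85,85,85,85]'

```text
t: 7.95
eef_pos: [0.5941, -0.0889, 0.1608]
tool_rot: [0.0, 0.355, 0.935, -0.0]
contact_force: [0.4, 0.5, -0.7]
gripper_width: 0.999
```

```bash
python3 -c "
from h import *
goal((.594,-.089,.06),.85)
d=snap('side','side6.png');
cv2.imwrite('pics/s6c.png',cv2.resize(d['pixels'][120:250,250:380],None,fx=4,fy=4,interpolation=cv2.INTER_CUBIC))
d=snap('top','top6.png');
cv2.imwrite('pics/t6c.png',cv2.resize(d['pixels'][120:230,250:400],None,fx=4,fy=4,interpolation=cv2.INTER_CUBIC))
print(np.round(get_obs()['q'],2))"
```

```text
t 7.95 eef [ 0.5941 -0.0889  0.1608] yang 0.8456 F [ 0.37  0.5  -0.65] M [-0.045 -0.001  0.03 ] w 0.999
dp [ 2.000e-03 -6.000e-03  4.031e+00] ang [ 0.002  0.007 -0.051]
[ 0.52  0.51 -0.64  1.77  0.36  0.98  0.59]
```

View pics/s6c.png

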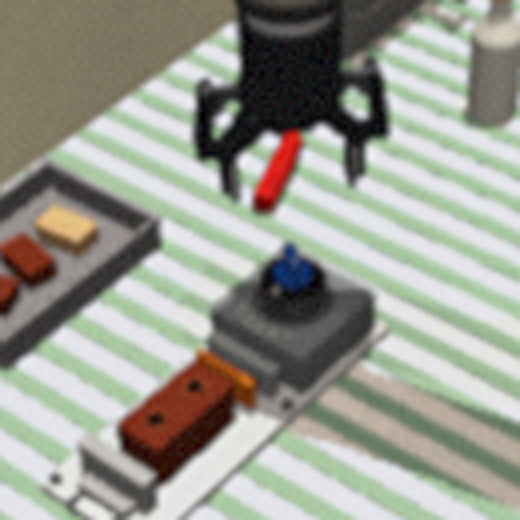

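View pics/t6c.png

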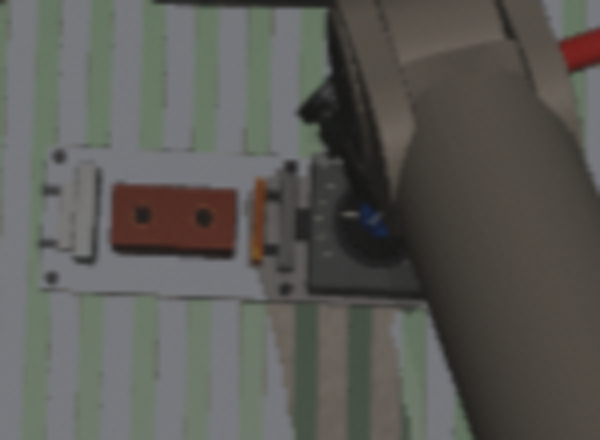

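jog_arm --dp '[[0,0,1.2],[0,0,2.4],[0,0,3.2],[0,0,3.8],[0,0,4.05]]' --angular '[[0,0,0],[0,0,0],[0,0,0],[0,0,0],[0,0,0]]' --claw '[85,85,85,85,85]'

```text
t: 8.55
eef_pos: [0.5933, -0.0888, 0.0577]
tool_rot: [-0.001, 0.354, 0.935, -0.0]
contact_force: [0.2, 0.1, 0.5]
gripper_width: 0.994
```

jog_arm --dp '[[0,0,0],[0,0,0],[0,0,0],[0,0,0],[0,0,0]]' --angular '[[0,0,0],[0,0,0],[0,0,0],[0,0,0],[0,0,0]]' --claw '[80,74,68,64,62]' --grip_force 20

```text
t: 9.05
eef_pos: [0.5943, -0.089, 0.0596]
tool_rot: [0.0, 0.354, 0.935, 0.0]
contact_force: [0.1, -1.4, -1.1]
gripper_width: 0.726
```

```bash
python3 -c "
from h import *
goal((.594,-.089,.06),.85)
d=snap('side','side7.png');
cv2.imwrite('pics/s7c.png',cv2.resize(d['pixels'][150:220,290:360],None,fx=8,fy=8,interpolation=cv2.INTER_CUBIC))"
```

```text
t 9.05 eef [ 0.5943 -0.089   0.0596] yang 0.8464 F [ 0.1  -1.39 -1.06] M [-0.031 -0.01  -0.005] w 0.726
dp [ 0.01  -0.007 -0.014] ang [ 0.005  0.01  -0.042]
```

View pics/s7c.png

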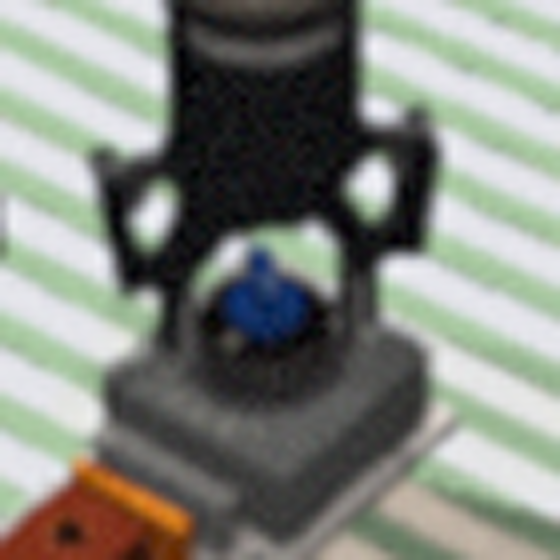

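jog_arm --dp '[[0,0,0],[0,0,0],[0,0,0],[0,0,0],[0,0,0]]' --angular '[[0,0,0],[0,0,0],[0,0,0],[0,0,0],[0,0,0]]' --claw '[58,56,52,50,50]' --grip_force 20

```text
t: 9.6
eef_pos: [0.5948, -0.0882, 0.0597]
tool_rot: [0.001, 0.354, 0.935, 0.001]
contact_force: [0.6, 2.0, 5.9]
gripper_width: 0.641
```

```bash
python3 -c "
from h import *
goal((.594,-.089,.06),.85)
o,e,R=st();print('tool F',R.T@np.array(o['contact_force']))"
```

```text
t 9.6 eef [ 0.5948 -0.0882  0.0597] yang 0.847 F [0.6  1.97 5.87] M [ 0.57  -0.249  0.044] w 0.641
dp [ 0.003 -0.045 -0.012] ang [ 0.019  0.01  -0.035]
tool F [ 0.84661352  1.88164558 -5.86540296]
```

jog_arm --dp '[[0,0.03,0],[0,0.03,0],[0,0.03,0],[0,0.03,0],[0,0.03,0]]' --angular '[[0,0,0],[0,0,0.5],[0,0,1],[0,0,1.5],[0,0,2]]' --claw '[45,45,45,45,45]' --grip_force 50

```text
t: 10.1
eef_pos: [0.5951, -0.088, 0.06]
tool_rot: [0.001, 0.435, 0.901, 0.0]
contact_force: [-0.2, 1.7, 7.3]
gripper_width: 0.637
```

```bash
cat > r.py <<'E'
from h import *
o,e,R=st();y=np.arctan2(R[1,1],R[0,1])
print('t',round(o['t'],2),'e',np.round(e,4),'turn',round(.847-y,4),'toolF',np.round(R.T@np.array(o['contact_force']),2),'M',np.round(o['torque'],3),'toolM',np.round(R.T@np.array(o['torque']),3),'w',round(o['gripper_width'],3),'q7',round(o['q'][6],2))
E
python3 r.py
```

```text
t 10.1 e [ 0.5951 -0.088   0.06  ] turn 0.1757 toolF [ 1.44  0.85 -7.32] M [0.419 0.001 0.298] toolM [-0.26   0.329 -0.298] w 0.637 q7 0.36
```

jog_arm --dp '[[0,0,0],[0,0,0],[0,0,0],[0,0,0],[0,0,0]]' --angular '[[0,0,0.8],[0,0,1.6],[0,0,2.4],[0,0,3.2],[0,0,4]]' --claw '[45,45,45,45,45]'

```text
t: 10.6
eef_pos: [0.5957, -0.0876, 0.06]
tool_rot: [0.001, 0.585, 0.811, 0.001]
contact_force: [1.6, 2.8, 6.6]
gripper_width: 0.634
```

```bash
python3 r.py; python3 -c "
from h import *
d=snap('side','side8.png');
cv2.imwrite('pics/s8c.png',cv2.resize(d['pixels'][150:260,250:360],None,fx=5,fy=5,interpolation=cv2.INTER_CUBIC))"
```

```text
t 10.6 e [ 0.5957 -0.0876  0.06  ] turn 0.5255 toolF [ 2.11  2.42 -6.59] M [ 0.541 -0.345  0.339] toolM [-0.499  0.405 -0.338] w 0.634 q7 0.06
```

View pics/s8c.png

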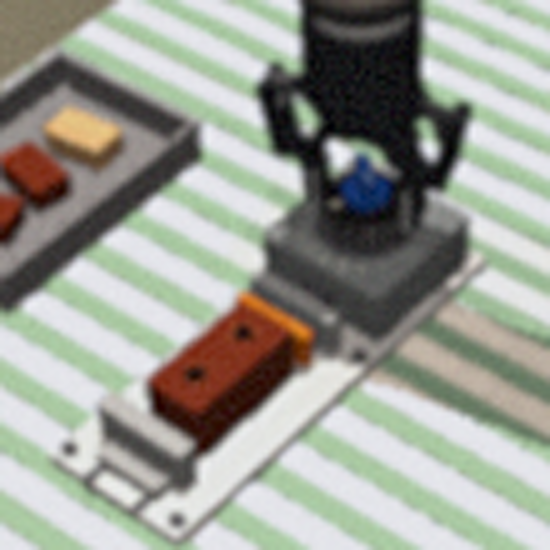

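jog_arm --dp '[[0,0,0],[0,0,0],[0,0,0],[0,0,0],[0,0,0]]' --angular '[[0,0,0.6],[0,0,1.2],[0,0,1.8],[0,0,2.4],[0,0,3]]' --claw '[45,45,45,45,45]'

```text
t: 11.15
eef_pos: [0.5962, -0.0875, 0.06]
tool_rot: [0.001, 0.685, 0.728, 0.001]
contact_force: [3.3, 3.1, 4.3]
gripper_width: 0.633
```

```bash
python3 r.py
```

```text
t 11.15 e [ 0.5962 -0.0875  0.06  ] turn 0.7864 toolF [ 2.92  3.51 -4.29] M [ 0.514 -0.609  0.294] toolM [-0.638  0.477 -0.293] w 0.633 q7 -0.16
```

jog_arm --dp '[[0,0,0],[0,0,0],[0,0,0],[0,0,0],[0,0,0]]' --angular '[[0,0,0.4],[0,0,0.8],[0,0,1.2],[0,0,1.6],[0,0,2]]' --claw '[45,45,45,45,45]'

```text
t: 11.65
eef_pos: [0.5966, -0.0876, 0.06]
tool_rot: [0.001, 0.746, 0.666, 0.002]
contact_force: [5.5, 2.7, 6.2]
gripper_width: 0.637
```

```bash
python3 r.py
```

```text
t 11.65 e [ 0.5966 -0.0876  0.06  ] turn 0.9606 toolF [ 3.36  5.16 -6.19] M [ 0.598 -1.004  0.286] toolM [-0.93   0.709 -0.284] w 0.637 q7 -0.3
```

jog_arm --dp '[[0,0,0],[0,0,0],[0,0,0],[0,0,0],[0,0,0]]' --angular '[[0,0,0.2],[0,0,0.4],[0,0,0.6],[0,0,0.8],[0,0,1]]' --claw '[45,45,45,45,45]'

```text
t: 12.15
eef_pos: [0.5967, -0.0876, 0.06]
tool_rot: [0.001, 0.774, 0.633, 0.002]
contact_force: [5.9, 3.0, 4.3]
gripper_width: 0.63
```

```bash
python3 r.py; python3 -c "
from h import *
d=snap('side','side9.png');
cv2.imwrite('pics/s9c.png',cv2.resize(d['pixels'][190:260,250:330],None,fx=8,fy=8,interpolation=cv2.INTER_CUBIC))"
```

```text
t 12.15 e [ 0.5967 -0.0876  0.06  ] turn 1.0472 toolF [ 4.13  5.15 -4.23] M [ 0.581 -1.09   0.336] toolM [-0.952  0.788 -0.334] w 0.63 q7 -0.38
```

View pics/s9c.png

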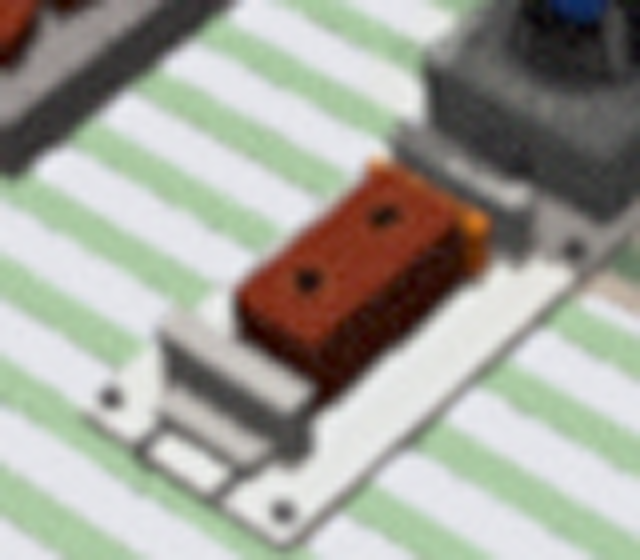

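jog_arm --dp '[[0.02,0.02,0],[0.04,0.04,0],[0.06,0.06,0],[0.06,0.08,0],[0.06,0.08,0]]' --angular '[[0,0,0.2],[0,0,0.4],[0,0,0.6],[0,0,0.8],[0,0,1]]' --claw '[45,45,45,45,45]'

```text
t: 12.7
eef_pos: [0.597, -0.0876, 0.0599]
tool_rot: [0.0, 0.801, 0.598, -0.0]
contact_force: [-1.1, 0.5, 10.3]
gripper_width: 0.636
```

```bash
python3 r.py
```

```text
t 12.7 e [ 0.597  -0.0876  0.0599] turn 1.1354 toolF [  0.12  -1.18 -10.3 ] M [0.182 0.074 0.263] toolM [ 0.122  0.154 -0.263] w 0.636 q7 -0.45
```

jog_arm --dp '[[0,0,0],[0,0,0],[0,0,0],[0,0,0],[0,0,0]]' --angular '[[0,0,0.2],[0,0,0.4],[0,0,0.6],[0,0,0.8],[0,0,1]]' --claw '[45,45,45,45,45]'

```text
t: 13.2
eef_pos: [0.5972, -0.0877, 0.0599]
tool_rot: [0.001, 0.827, 0.563, 0.0]
contact_force: [-0.4, 0.5, 9.5]
gripper_width: 0.634
```

```bash
python3 r.py; python3 -c "
from h import *
d=snap('side','side10.png');
cv2.imwrite('pics/s10c.png',cv2.resize(d['pixels'][190:260,250:330],None,fx=8,fy=8,interpolation=cv2.INTER_CUBIC))"
```

```text
t 13.2 e [ 0.5972 -0.0877  0.0599] turn 1.2226 toolF [ 0.34 -0.59 -9.51] M [ 0.222 -0.043  0.236] toolM [ 0.041  0.222 -0.236] w 0.634 q7 -0.52
```

View pics/s10c.png

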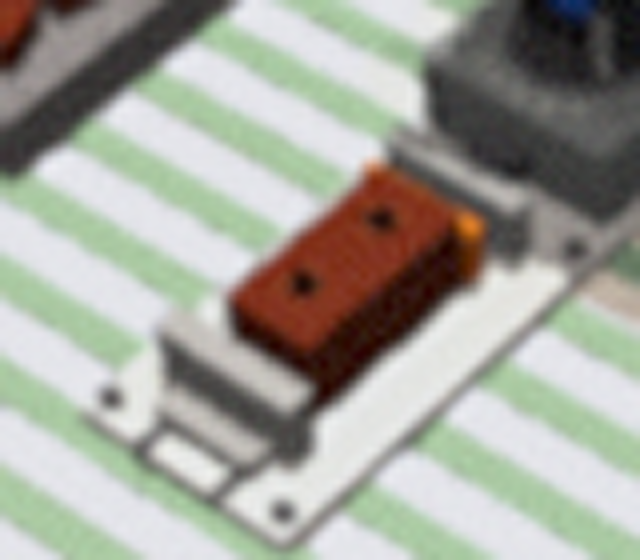

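jog_arm --dp '[[0,0,0],[0,0,0],[0,0,0],[0,0,0],[0,0,0]]' --angular '[[0,0,0.2],[0,0,0.4],[0,0,0.6],[0,0,0.8],[0,0,1]]' --claw '[45,45,45,45,45]'

```text
t: 13.75
eef_pos: [0.5973, -0.0878, 0.06]
tool_rot: [0.001, 0.85, 0.526, 0.0]
contact_force: [0.8, 0.4, 8.8]
gripper_width: 0.636
```

```bash
python3 r.py
```

```text
t 13.75 e [ 0.5973 -0.0878  0.06  ] turn 1.31 toolF [ 0.74  0.55 -8.76] M [ 0.155 -0.126  0.349] toolM [-0.043  0.195 -0.349] w 0.636 q7 -0.6
```

jog_arm --dp '[[0,0,0],[0,0,0],[0,0,0],[0,0,0],[0,0,0]]' --angular '[[0,0,0.2],[0,0,0.4],[0,0,0.6],[0,0,0.8],[0,0,1]]' --claw '[45,45,45,45,45]'

```text
t: 14.25
eef_pos: [0.5975, -0.0878, 0.06]
tool_rot: [0.001, 0.873, 0.488, 0.0]
contact_force: [1.5, 0.3, 8.3]
gripper_width: 0.637
```

```bash
python3 r.py; python3 -c "
from h import *
d=snap('side','side11.png');
cv2.imwrite('pics/s11c.png',cv2.resize(d['pixels'][190:260,250:330],None,fx=8,fy=8,interpolation=cv2.INTER_CUBIC))"
```

```text
t 14.25 e [ 0.5975 -0.0878  0.06  ] turn 1.3973 toolF [ 1.03  1.12 -8.26] M [ 0.076 -0.187  0.343] toolM [-0.12   0.163 -0.342] w 0.637 q7 -0.67
```

View pics/s11c.png

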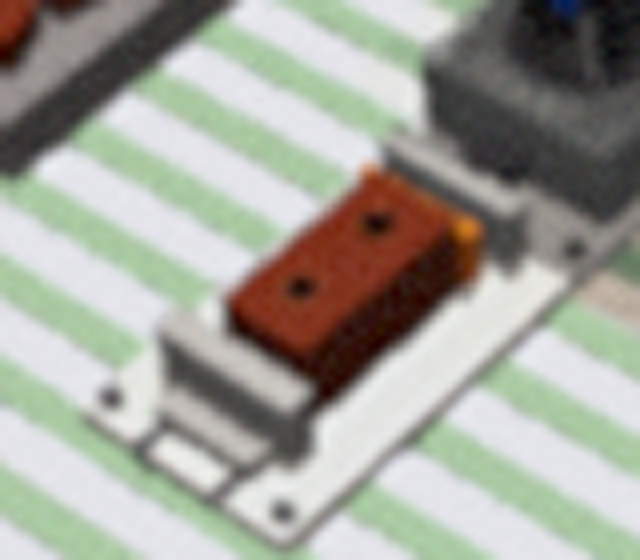

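```bash
cat > trk.py <<'E'
from h import *
import sys
A=load('side9.png')
def cen(d,lo,hi,roi):
    x0,y0,x1,y1=roi;h=cv2.cvtColor(cv2.GaussianBlur(d['pixels'],(3,3),0),cv2.COLOR_BGR2HSV)[y0:y1,x0:x1]
    return
def sh(d,roi):
    x0,y0,x1,y1=roi
    a=cv2.cvtColor(A['pixels'],cv2.COLOR_BGR2GRAY)[y0:y1,x0:x1];b=cv2.cvtColor(d['pixels'],cv2.COLOR_BGR2GRAY)[y0-4:y1+4,x0-4:x1+4]
    k=8;a=cv2.resize(a,None,fx=k,fy=k,interpolation=cv2.INTER_CUBIC);b=cv2.resize(b,None,fx=k,fy=k,interpolation=cv2.INTER_CUBIC)
    m=cv2.matchTemplate(b,a,cv2.TM_CCOEFF_NORMED);_,v,_,l=cv2.minMaxLoc(m);return np.array(l)/k-4,v
for n in sys.argv[1:]:
    d=load(n); 
    for nm,roi,z in(('block',(280,212,308,230),.055),('jaw',(297,205,318,220),.046),('bed',(256,230,290,258),.01)):
        s,v=sh(d,roi);c=np.array([(roi[0]+roi[2])/2,(roi[1]+roi[3])/2])
        print(n,nm,s,round(v,2),np.round((onz(d,c+s,z)-onz(d,c,z))[:2]*1000,1),'mm')
E
python3 trk.py side8.png side9.png side10.png side11.png
```

```text
side8.png block [ 0.25 -0.25] 0.99 [ 0.1 -1.3] mm
side8.png jaw [ 1.125 -1.125] 0.82 [ 0.3 -6. ] mm
side8.png bed [0. 0.] 1.0 [0. 0.] mm
side9.png block [0. 0.] 1.0 [0. 0.] mm
side9.png jaw [0. 0.] 1.0 [0. 0.] mm
side9.png bed [0. 0.] 1.0 [0. 0.] mm
side10.png block [-0.375  0.375] 1.0 [-0.1  1.9] mm
side10.png jaw [-0.5   0.25] 0.97 [0.6 1.8] mm
side10.png bed [0. 0.] 1.0 [0. 0.] mm
side11.png block [-0.75   0.625] 0.99 [0.1 3.4] mm
side11.png jaw [-1.   0.5] 0.93 [1.1 3.6] mm
side11.png bed [-0.125  0.   ] 0.99 [0.3 0.2] mm
```

jog_arm --dp '[[0,0,0],[0,0,0],[0,0,0],[0,0,0],[0,0,0]]' --angular '[[0,0,0.14],[0,0,0.28],[0,0,0.42],[0,0,0.56],[0,0,0.7]]' --claw '[45,45,45,45,45]'

```text
t: 14.8
eef_pos: [0.5976, -0.0879, 0.06]
tool_rot: [0.001, 0.887, 0.462, 0.001]
contact_force: [1.6, 1.5, 7.7]
gripper_width: 0.636
```

```bash
python3 r.py
```

```text
t 14.8 e [ 0.5976 -0.0879  0.06  ] turn 1.4582 toolF [ 2.15  0.43 -7.65] M [ 0.069 -0.292  0.338] toolM [-0.199  0.224 -0.338] w 0.636 q7 -0.72
```

jog_arm --dp '[[0,0,0],[0,0,0],[0,0,0],[0,0,0],[0,0,0]]' --angular '[[0,0,0.14],[0,0,0.28],[0,0,0.42],[0,0,0.56],[0,0,0.7]]' --claw '[45,45,45,45,45]'

```text
t: 15.3
eef_pos: [0.5977, -0.088, 0.06]
tool_rot: [0.001, 0.901, 0.434, 0.001]
contact_force: [1.2, 0.1, 7.4]
gripper_width: 0.641
```

```bash
python3 r.py; python3 -c "
from h import *
d=snap('side','side12.png')"; python3 trk.py side12.png
```

```text
t 15.3 e [ 0.5977 -0.088   0.06  ] turn 1.5193 toolF [ 0.87  0.91 -7.44] M [ 0.052 -0.338  0.325] toolM [-0.233  0.252 -0.325] w 0.641 q7 -0.77
side12.png block [-1.     0.875] 0.99 [0.1 4.7] mm
side12.png jaw [-1.375  0.75 ] 0.9 [1.4 5.2] mm
side12.png bed [-0.125  0.   ] 0.99 [0.3 0.2] mm
```

jog_arm --dp '[[0,0,0],[0,0,0],[0,0,0],[0,0,0],[0,0,0]]' --angular '[[0,0,0.14],[0,0,0.28],[0,0,0.42],[0,0,0.56],[0,0,0.7]]' --claw '[45,45,45,45,45]'

```text
t: 15.85
eef_pos: [0.5977, -0.0881, 0.06]
tool_rot: [0.001, 0.914, 0.407, 0.001]
contact_force: [1.3, 0.4, 7.1]
gripper_width: 0.637
```

```bash
python3 r.py
```

```text
t 15.85 e [ 0.5977 -0.0881  0.06  ] turn 1.5805 toolF [ 1.18  0.76 -7.12] M [-0.012 -0.393  0.302] toolM [-0.3    0.255 -0.302] w 0.637 q7 -0.82
```

jog_arm --dp '[[0,0,0],[0,0,0],[0,0,0],[0,0,0],[0,0,0]]' --angular '[[0,0,0.14],[0,0,0.28],[0,0,0.42],[0,0,0.56],[0,0,0.7]]' --claw '[45,45,45,45,45]'

```text
t: 16.35
eef_pos: [0.5978, -0.0881, 0.06]
tool_rot: [0.001, 0.926, 0.378, 0.001]
contact_force: [1.4, -0.9, 7.6]
gripper_width: 0.636
```

```bash
python3 r.py; python3 -c "
from h import *
d=snap('side','side13.png')
cv2.imwrite('pics/s13c.png',cv2.resize(d['pixels'][190:260,250:330],None,fx=8,fy=8,interpolation=cv2.INTER_CUBIC))"; python3 trk.py side13.png
```

```text
t 16.35 e [ 0.5978 -0.0881  0.06  ] turn 1.6416 toolF [ 0.38  1.6  -7.56] M [-0.056 -0.447  0.381] toolM [-0.353  0.281 -0.381] w 0.636 q7 -0.87
side13.png block [-1.375  1.25 ] 0.99 [-0.1  6.6] mm
side13.png jaw [-1.625  1.   ] 0.87 [1.3 6.5] mm
side13.png bed [-0.125  0.   ] 0.98 [0.3 0.2] mm
```

View pics/s13c.png

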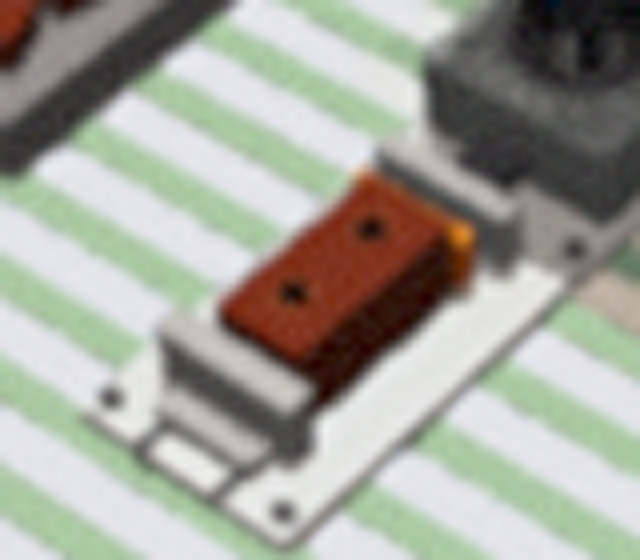

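jog_arm --dp '[[0,0,0],[0,0,0],[0,0,0],[0,0,0],[0,0,0]]' --angular '[[0,0,0.1],[0,0,0.2],[0,0,0.3],[0,0,0.4],[0,0,0.5]]' --claw '[45,45,45,45,45]'

```text
t: 16.9
eef_pos: [0.5979, -0.0882, 0.06]
tool_rot: [0.001, 0.934, 0.358, 0.001]
contact_force: [2.2, -0.5, 7.2]
gripper_width: 0.637
```

```bash
python3 r.py
```

```text
t 16.9 e [ 0.5979 -0.0882  0.06  ] turn 1.6851 toolF [ 1.33  1.82 -7.21] M [-0.106 -0.526  0.305] toolM [-0.43   0.321 -0.304] w 0.637 q7 -0.91
```

jog_arm --dp '[[0,0,0],[0,0,0],[0,0,0],[0,0,0],[0,0,0]]' --angular '[[0,0,0.1],[0,0,0.2],[0,0,0.3],[0,0,0.4],[0,0,0.5]]' --claw '[45,45,45,45,45]'

```text
t: 17.4
eef_pos: [0.598, -0.0882, 0.06]
tool_rot: [0.001, 0.941, 0.338, 0.001]
contact_force: [1.8, 0.3, 6.2]
gripper_width: 0.634
```

```bash
python3 r.py; python3 -c "
from h import *
d=snap('side','side14.png')"; python3 trk.py side14.png
```

```text
t 17.4 e [ 0.598  -0.0882  0.06  ] turn 1.7288 toolF [ 1.62  0.93 -6.16] M [-0.113 -0.551  0.387] toolM [-0.437  0.355 -0.386] w 0.634 q7 -0.94
side14.png block [-1.5    1.375] 0.98 [-0.1  7.2] mm
side14.png jaw [-1.875  1.25 ] 0.86 [1.2 7.9] mm
side14.png bed [-0.125  0.   ] 0.98 [0.3 0.2] mm
```

jog_arm --dp '[[0,0,0],[0,0,0],[0,0,0],[0,0,0],[0,0,0]]' --angular '[[0,0,0.1],[0,0,0.2],[0,0,0.3],[0,0,0.4],[0,0,0.5]]' --claw '[45,45,45,45,45]'

```text
t: 17.95
eef_pos: [0.598, -0.0884, 0.06]
tool_rot: [0.001, 0.948, 0.317, 0.001]
contact_force: [3.6, -0.7, 5.3]
gripper_width: 0.633
```

```bash
python3 r.py; python3 -c "
from h import *
d=snap('side','side15.png')"; python3 trk.py side15.png; python3 r.py
```

```text
t 17.95 e [ 0.598  -0.0884  0.06  ] turn 1.7726 toolF [ 2.45  2.76 -5.29] M [-0.088 -0.578  0.352] toolM [-0.417  0.41  -0.352] w 0.633 q7 -0.98
side15.png block [-1.625  1.5  ] 0.98 [-0.1  7.8] mm
side15.png jaw [-2.    1.25] 0.86 [1.6 8.1] mm
side15.png bed [0. 0.] 0.98 [0. 0.] mm
t 18.0 e [ 0.5981 -0.0884  0.06  ] turn 1.773 toolF [ 3.4   2.19 -6.06] M [-0.109 -0.549  0.291] toolM [-0.416  0.374 -0.291] w 0.637 q7 -0.98
```

jog_arm --dp '[[0,0,0],[0,0,0],[0,0,0],[0,0,0],[0,0,0]]' --angular '[[0,0,0.1],[0,0,0.2],[0,0,0.3],[0,0,0.4],[0,0,0.5]]' --claw '[45,45,45,45,45]'

```text
t: 18.5
eef_pos: [0.5981, -0.0884, 0.06]
tool_rot: [0.001, 0.955, 0.296, 0.001]
contact_force: [2.8, -0.7, 5.9]
gripper_width: 0.635
```

```bash
python3 r.py; python3 -c "
from h import *
d=snap('side','side16.png')
cv2.imwrite('pics/s16c.png',cv2.resize(d['pixels'][190:260,250:330],None,fx=8,fy=8,interpolation=cv2.INTER_CUBIC))"; python3 trk.py side16.png
```

```text
t 18.5 e [ 0.5981 -0.0884  0.06  ] turn 1.8162 toolF [ 1.88  2.16 -5.86] M [-0.149 -0.606  0.313] toolM [-0.466  0.416 -0.313] w 0.635 q7 -1.02
side16.png block [-1.625  1.5  ] 0.98 [-0.1  7.8] mm
side16.png jaw [-2.25   1.375] 0.84 [1.8 9. ] mm
side16.png bed [-0.125  0.   ] 0.98 [0.3 0.2] mm
```

View pics/s16c.png

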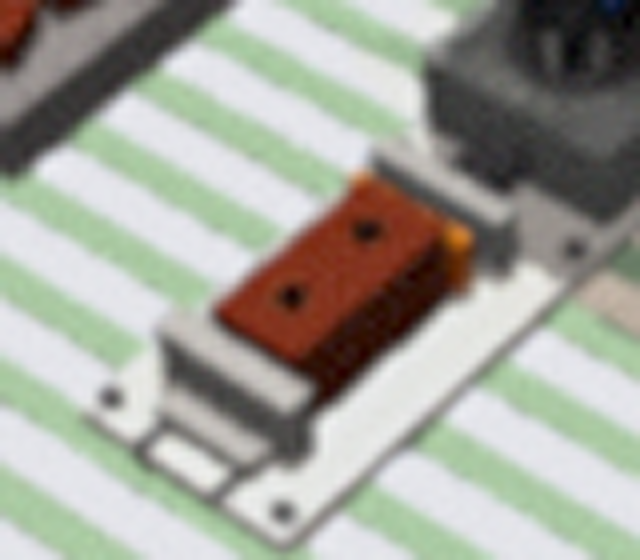

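jog_arm --dp '[[0,0,0],[0,0,0],[0,0,0],[0,0,0],[0,0,0]]' --angular '[[0,0,0.1],[0,0,0.2],[0,0,0.3],[0,0,0.4],[0,0,0.5]]' --claw '[45,45,45,45,45]'

```text
t: 19.05
eef_pos: [0.5981, -0.0885, 0.06]
tool_rot: [0.001, 0.961, 0.275, 0.001]
contact_force: [2.5, -0.7, 7.1]
gripper_width: 0.634
```

```bash
python3 r.py; python3 -c "
from h import *
d=snap('side','side17.png')"; python3 trk.py side17.png; python3 r.py
```

```text
t 19.05 e [ 0.5981 -0.0885  0.06  ] turn 1.8597 toolF [ 1.8   1.92 -7.05] M [-0.206 -0.634  0.44 ] toolM [-0.51   0.429 -0.439] w 0.634 q7 -1.05
side17.png block [-1.625  1.5  ] 0.98 [-0.1  7.8] mm
side17.png jaw [-2.25  1.5 ] 0.84 [1.5 9.4] mm
side17.png bed [-0.125  0.   ] 0.98 [0.3 0.2] mm
t 19.1 e [ 0.5981 -0.0885  0.06  ] turn 1.8601 toolF [ 2.33  2.   -4.74] M [-0.176 -0.636  0.314] toolM [-0.485  0.447 -0.314] w 0.634 q7 -1.05
```

jog_arm --dp '[[0,0,0],[0,0,0],[0,0,0],[0,0,0],[0,0,0]]' --angular '[[0,0,0.08],[0,0,0.16],[0,0,0.24],[0,0,0.32],[0,0,0.4]]' --claw '[45,45,45,45,45]'

```text
t: 19.6
eef_pos: [0.5982, -0.0885, 0.06]
tool_rot: [0.001, 0.966, 0.259, 0.001]
contact_force: [2.3, -0.7, 5.1]
gripper_width: 0.638
```

```bash
python3 r.py
```

```text
t 19.6 e [ 0.5982 -0.0885  0.06  ] turn 1.8945 toolF [ 1.7   1.76 -5.11] M [-0.237 -0.596  0.385] toolM [-0.503  0.398 -0.385] w 0.638 q7 -1.08
```

jog_arm --dp '[[0,0,0],[0,0,0],[0,0,0],[0,0,0],[0,0,0]]' --angular '[[0,0,0.06],[0,0,0.12],[0,0,0.18],[0,0,0.24],[0,0,0.3]]' --claw '[45,45,45,45,45]'

```text
t: 20.1
eef_pos: [0.5982, -0.0886, 0.06]
tool_rot: [0.001, 0.969, 0.246, 0.001]
contact_force: [3.7, -1.2, 5.7]
gripper_width: 0.635
```

```bash
python3 r.py
```

```text
t 20.1 e [ 0.5982 -0.0886  0.06  ] turn 1.9206 toolF [ 2.71  2.88 -5.69] M [-0.245 -0.664  0.423] toolM [-0.532  0.468 -0.423] w 0.635 q7 -1.1
```

jog_arm --dp '[[0,0,0],[0,0,0],[0,0,0],[0,0,0],[0,0,0]]' --angular '[[0,0,0.06],[0,0,0.12],[0,0,0.18],[0,0,0.24],[0,0,0.3]]' --claw '[45,45,45,45,45]'

```text
t: 20.6
eef_pos: [0.5982, -0.0887, 0.06]
tool_rot: [0.001, 0.972, 0.233, 0.001]
contact_force: [3.3, -1.0, 5.4]
gripper_width: 0.637
```

```bash
python3 r.py
```

```text
t 20.6 e [ 0.5982 -0.0887  0.06  ] turn 1.9466 toolF [ 2.54  2.42 -5.41] M [-0.261 -0.739  0.445] toolM [-0.567  0.541 -0.445] w 0.637 q7 -1.12
```

jog_arm --dp '[[0,0,0],[0,0,0],[0,0,0],[0,0,0],[0,0,0]]' --angular '[[0,0,0.05],[0,0,0.1],[0,0,0.15],[0,0,0.2],[0,0,0.25]]' --claw '[45,45,45,45,45]'

```text
t: 21.1
eef_pos: [0.5983, -0.0887, 0.06]
tool_rot: [0.001, 0.975, 0.223, 0.001]
contact_force: [3.2, -1.2, 5.5]
gripper_width: 0.638
```

```bash
python3 r.py;  python3 -c "
from h import *
d=snap('side','side18.png')"; python3 trk.py side18.png; python3 r.py
```

```text
t 21.1 e [ 0.5983 -0.0887  0.06  ] turn 1.9684 toolF [ 2.36  2.47 -5.49] M [-0.275 -0.714  0.507] toolM [-0.557  0.525 -0.507] w 0.638 q7 -1.14
side18.png block [-1.75   1.625] 0.98 [-0.2  8.5] mm
side18.png jaw [-2.5   1.75] 0.83 [ 1.4 10.8] mm
side18.png bed [-0.125  0.   ] 0.98 [0.3 0.2] mm
t 21.15 e [ 0.5982 -0.0887  0.06  ] turn 1.9687 toolF [ 2.25  1.57 -5.62] M [-0.247 -0.729  0.426] toolM [-0.538  0.55  -0.426] w 0.636 q7 -1.14
```

jog_arm --dp '[[0,0,0],[0,0,0],[0,0,0],[0,0,0],[0,0,0]]' --angular '[[0,0,0],[0,0,0],[0,0,0],[0,0,0],[0,0,0]]' --claw '[58,66,74,80,84]'

```text
t: 21.65
eef_pos: [0.5962, -0.0873, 0.0587]
tool_rot: [-0.0, 0.975, 0.223, -0.0]
contact_force: [-0.4, 0.0, 0.1]
gripper_width: 0.986
```

```bash
python3 r.py
```

```text
t 21.65 e [ 0.5962 -0.0873  0.0587] turn 1.9685 toolF [-0.34 -0.22 -0.07] M [-0.026  0.042 -0.003] toolM [-0.005 -0.049  0.003] w 0.986 q7 -1.14
```

jog_arm --dp '[[0,0,-0.5],[0,0,-1.3],[0,0,-2.3],[0,0,-3.6],[0,0,-5]]' --angular '[[0,0,0],[0,0,0],[0,0,0],[0,0,0],[0,0,0]]' --claw '[84,84,84,84,84]'

```text
t: 22.15
eef_pos: [0.5962, -0.0872, 0.1857]
tool_rot: [-0.0, 0.975, 0.223, -0.0]
contact_force: [1.4, -0.0, 1.6]
gripper_width: 0.984
```

```bash
python3 r.py
```

```text
t 22.15 e [ 0.5962 -0.0872  0.1857] turn 1.9683 toolF [ 1.26  0.64 -1.61] M [ 0.007 -0.04  -0.004] toolM [-0.012  0.039  0.004] w 0.984 q7 -1.12
```

```bash
python3 -c "
from h import *
goal((.45,-.27,.26),-1.12)"
```

```text
t 22.15 eef [ 0.5962 -0.0872  0.1857] yang -1.1213 F [ 1.41 -0.03  1.61] M [ 0.007 -0.04  -0.004] w 0.984
dp [-8.445  4.042 -2.968] ang [-0.004  0.007 -0.015]
```

jog_arm --dp '[[-1,0.5,-2],[-2.5,1.3,-2.9],[-4.2,2.1,-2.9],[-6,3,-2.9],[-7.5,3.8,-2.9]]' --angular '[[0,0,0],[0,0,0],[0,0,0],[0,0,0],[0,0,0]]' --claw '[84,84,84,84,84]'

```text
t: 22.65
eef_pos: [0.4672, -0.2562, 0.2581]
tool_rot: [0.001, 0.975, 0.222, 0.001]
contact_force: [1.0, -0.9, -0.4]
gripper_width: 0.984
```

jog_arm --dp '[[0,0,0],[0,0,0],[0,0,0],[0,0,0],[0,0,0]]' --angular '[[0,0,0],[0,0,0],[0,0,0],[0,0,0],[0,0,0]]' --claw '[84,84,84,84,84]'

```text
t: 23.15
eef_pos: [0.4699, -0.2531, 0.2565]
tool_rot: [-0.0, 0.975, 0.224, 0.0]
contact_force: [-0.3, -0.5, -0.2]
gripper_width: 0.988
```

```bash
python3 - <<'E'
from h import *
d=snap('side','side20.png')
a=cv2.resize(d['pixels'][160:260,250:355],None,fx=5,fy=5,interpolation=cv2.INTER_CUBIC);cv2.imwrite('pics/s20c.png',a)
d=snap('top','top20.png')
cv2.imwrite('pics/t20c.png',cv2.resize(d['pixels'][150:220,250:380],None,fx=6,fy=6,interpolation=cv2.INTER_CUBIC))
E
python3 trk.py side20.png
```

```text
side20.png block [-1.75   1.625] 0.98 [-0.2  8.5] mm
side20.png jaw [-2.75  1.5 ] 0.76 [ 2.8 10.4] mm
side20.png bed [0. 0.] 0.98 [0. 0.] mm
```

View pics/s20c.png

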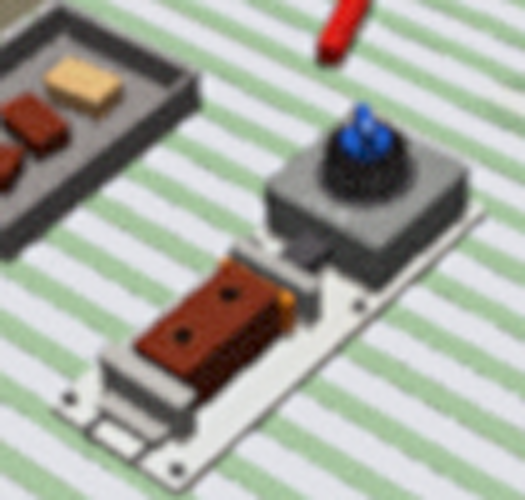

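View pics/t20c.png

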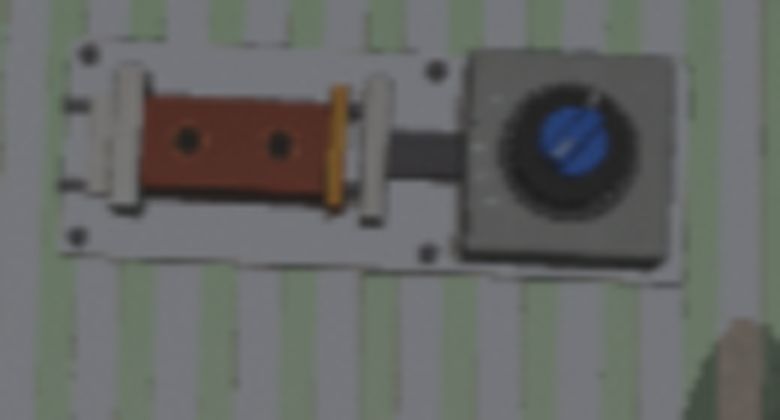

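```bash
python3 - <<'E'
from h import *
for n in('top0.png','top20.png'):
    d=load(n);im=cv2.resize(d['pixels'][164:184,335:356],None,fx=8,fy=8,interpolation=cv2.INTER_CUBIC)
    h=cv2.cvtColor(im,cv2.COLOR_BGR2HSV);b=cv2.inRange(h,(105,110,40),(130,255,255));m=cv2.moments(b);print(n,m['m10']/m['m00'],m['m01']/m['m00'])
a,b=[cv2.resize(load(n)['pixels'][164:184,335:356],None,fx=14,fy=14,interpolation=cv2.INTER_CUBIC) for n in('top0.png','top20.png')]
cv2.imwrite('pics/cmp.png',np.hstack([a,b]))
E
```

```text
top0.png 86.80530575539568 73.89568345323741
top20.png 86.29935445128359 74.1863083621078
```

View pics/cmp.png

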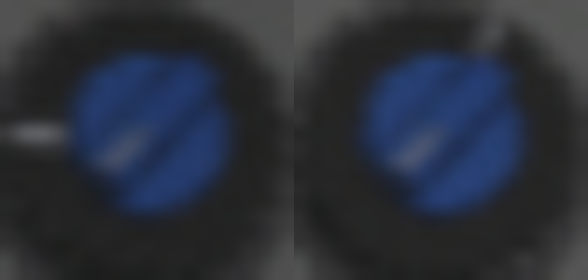

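The ring's mark has moved from the left to the upper right. The blue knob's bar and mark look unchanged, with the mark at about (122,148) on the left and (122,150) on the right.

```bash
python3 -c "
from station import *
print(hand_in())"
```

```text
the job is handed in; nothing more can be done
None
```

The block is clamped in the jig and the job is handed in at about 23 s; no verdict was reported. I laid the red block in the pocket, flat with the holes up, and let go. Then I gripped only the black ring, turned it about 1.97 rad clockwise, let go and moved the arm clear.

- **Clamping force:** about 12 N, worked out from the readings rather than measured directly.
    - **Torque:** it rose from about 0.32–0.33 N m to about 0.48 N m on a fitted line. Single readings scattered by about 0.04–0.06 N m, roughly 3–4 N, so torque alone would not be exact.
    - **Angle and pad:** the block stopped moving at about 1.78 rad, which makes the remaining turn worth about 12 N. The sprung pad closed about 2.4 mm in the top view, roughly 11 N.
- **Jaw and ring:** the jaw moved about 26–27 mm in the top view, against 27.6 mm expected from the turn. The ring's white mark showed only about 105° of turn against 113° by the arm; I put this down to blur and parallax. I did not measure further for slip.
- **Block:** it sits against the stop, and the side view showed no movement of it after I released the ring.
- **Blue fine-trim knob:** its bar and mark look the same before and after.
- **Other things on the table:** I did not touch them, but I made no separate before-and-after check of their positions.
- **Camera disagreement:** the two cameras differed by about 3 mm in x, so I averaged them. The forces felt at the ring fitted that.

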